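# Shim the rocking slow cooker

### The job

The slow cooker rocks because one foot, the one under the side handle that faces the open counter, has lost its rubber cap. Start the thin end of the wooden wedge about a centimetre into the gap under that foot, pointing straight in towards the middle of the cooker, and let go of it; then tap its thick end until it jams under the foot and will go no further. Leave the wedge flat on the counter, and do not bang the cooker or disturb the other things on the counter.

Things in the scene. Friction and masses are not known exactly. Their poses are not given: they have to be found in the camera images.
- cooker: Round slow cooker, full, heavy, immovable, standing upright: steel drum 296 mm across, black base, white crock rim, glass lid with knob, 243 mm high. Origin on the counter under its axis; z up; +x points to the control dial (out to 172 mm from the axis), +y to the handle over the bare foot. Its flat bottom is 28 mm above the counter.
- handle (a point): Middle of the outer bottom edge of the side handle above the bare foot, 198 mm from the cooker's axis along its +y, 106 mm above the counter; cooker's axes. Solid black lug 100 mm wide, 20 mm thick; a gusset behind it (out to 168 mm) hangs to 94 mm. It overhangs the wedge's place: a hand straight down does not fit; reach in from outside, leaning 20 to 50 degrees from vertical (40 fits easily).
- bare_foot (a point): Middle of the outer bottom edge of the bare black foot, 138 mm from the cooker's axis along its +y, 12 mm above the counter; cooker's axes, so the wedge goes in along -y. Foot 30 mm wide, 24 mm deep. The 12 mm gap under it is the slot. Three like feet at -y, +x, -x have black rubber caps 12 mm thick and stand on the counter.
- wedge_mid (a point): Loose plain wooden wedge, 76 mm long, 36 wide, 4 thick at the thin end rising evenly to 24 at the square thick end, 35 g, lying flat. Point at half length and width, 7 mm above its underside. +x points to the thin end (38 mm off), -x to the thick end (38 mm off), z up. It slides, and jams with its thin end about 31 mm past the foot's outer edge, 45 mm of it still sticking out.
- wedge_nose (a point): Middle of the wedge's thin end, on its underside (0 mm above the counter when it lies flat). Same axes as wedge_mid. Pushed level on its thick end, the wedge slides at well under 1 N while loose; at the jam 5 to 15 N is plenty, and it then stays jammed by friction.
- caddy_mid (a point): Bystander: white plastic flip-top spice caddy, 92 x 204 mm, 68 mm high, with one of its four tops open (to 141 mm). Point 34 mm above the counter under its middle.
- brush_mid (a point): Bystander: basting brush lying flat, 230 mm long, 34 mm wide, 12 mm high, orange silicone head. Point near its middle, 6 mm above the counter.
- measuring_cup_mid (a point): Bystander: glass measuring cup with a handle, 92 mm across, 92 mm high. Point on its axis at half height.
- whisk_mid (a point): Bystander: steel whisk lying down, 262 mm long, 56 mm across the wires. Point near its middle, where the handle ends and the wires begin.
- salt_cellar_mid (a point): Bystander: lidded ceramic salt cellar, 80 mm across, 65 mm high. Point on its axis, 30 mm up.
- spice_jar_mid (a point): Bystander: glass spice jar, 44 mm across, 98 mm high. Point on its axis at half height.
Not all that is in view belongs to the job. Of the things shaped like the part that bears wedge_mid, the wooden one is meant.

How it is judged:
By the outcome, as a careful person would: the job done as asked, in the order asked, and still so for the second after the job is handed in, with the robot touching nothing.
It also fails if it takes over 50 s, if anything falls off the work surface, if the arm or the gripper's body presses on something with over 40 N, if the wrist force passes 120 N, or if a joint passes its speed limit or range.

### The arm

A 6-joint arm with a two-finger parallel gripper is mounted at the origin on the work surface. World frame = base frame: x ahead of the robot, y to its left, z up, the work surface at z = 0. Lengths are in m, angles in rad, forces in N, time in s.
With the tool pointing down it reaches from about 0.375 to 0.825 m from the base axis. Payload 5.5 kg.
Tool frame: the origin (TCP) lies midway between the tips of the shut fingers; the grasp point (between the pads) lies 19 mm behind it; z points along the fingers, y is the line along which they close (so a half turn about z gives the same grasp; the last joint's range is limited). The gripper opens to 85 mm and grips with 20 to 120 N. Pads are 22 mm wide; open, the fingers measure 114 mm over their backs; the gripper's body (76 mm by 85 mm) begins 54 mm behind the grasp point. The pads swing forward as they close: fully open they stand 13 mm farther back than shut.
Start: joints at [-1.214, 0.314, -0.047, 1.21, 0, 1.571], TCP at [0.21, -0.562, 0.231] pointing down, gripper open.
Joint ranges: [-2.67, 2.67], [-0.69, 1.73], [-1.03, 1.25], [-2.08, 2.16], [-1.42, 1.45], [-3.14, 3.14]. Speed limits (rad/s): [2.39, 2.39, 3.01, 3.14, 3.14, 3.14].

### API

Orientations are given as a unit quaternion [x, y, z, w].
In Python, from plant import robot gives the robot as it stands.
- The arm moves only by the shell command python3 -m creep 'ROWS'. ROWS is JSON, one flat list of numbers, 7 for each row, row after row: the turn, a rotation vector about the tool's x, y, z scaled (see below), then the shift along the tool's x, y, z scaled (see below), then the closure, from 0 (fully open) to 1 (shut). A call has 1 to 20 rows; each row is the pose to reach, as a shift and turn from the pose commanded when the call began, along the tool's axes at that moment, turning the shorter way round; what a row does not reach only later rows make up. The controller multiplies each number of a shift by 100 mm and each number of a turn by pi rad. A row lasts 1/8 s, in which the tool goes at most 62.5 mm and 10.7 degrees, less where a joint would pass 70% of its speed; a pose out of reach is approached as far as the arm can. A call with a number of a shift or a turn outside -1 to 1 is refused whole. A call with a gripper value outside its range is refused whole. The fingers move at their own pace and stop on an object; the grip force is fixed at half the most. Time passes only in rows, so rows that repeat a pose let the fingers close. It gives the time, the measured TCP pose, the force, the opening and the grip force at its end, in the units of the state.
- robot.get_obs(): the state, without advancing time (a new reading comes with each control period).
- robot.capture(name): name is "side" or "top"; returns a dict with "img" (420x560x3 uint8, red, green, blue), "depth" (420x560 float32, m along the optical axis (not along the pixel's ray), 0 where there is no reading), "fx", "fy", "cx", "cy" (pixels), "origin" and "rotation" of the camera in the world. Camera axes: x right, y up, looking along -z (the intrinsics and any distortion apply to the point x, -y, -z); pixel columns grow to the right and rows downward; lengths in m; the calibration is good to about 2 mm. A picture is of the moment at which its call begins.
- robot.sign_off(): hands the job in; it is judged then, once.
The state is a dict: "t": time; "joint_pos": joint angles; "dq": joint speeds; "joint_efforts": joint torques, N m; "eef_pos": TCP position; "eef_rot": TCP orientation; "force": force on the tool from outside, world axes, zero at the start; "moment": the same for the moment, N m; "opening": opening from 0.0 (shut) to 1.0 (fully open); "grip_force": force on a finger pad.
Only numpy, scipy, OpenCV 4.12 (cv2) and the standard library are available. Lean on these libraries where they do the work, as an engineer would, in place of code of your own. Each camera call takes 0.05 s, during which the arm holds its last target. There are 200 camera calls.

## Working session

There is one attempt and no reset: what is moved stays moved. The work goes in short steps, Python scripts to look and compute and a shell command to move; the robot and the scene stay as the last step left them, time stands still between calls to the robot, and variables do not carry over. Pictures are saved under pics/ and viewed, at most 13 in all, crops included, and the job is handed in when it is done.

```bash
ls; mkdir -p pics; python3 - <<'E'
from plant import robot
import cv2,numpy as np
for n in("top","side"):
    c=robot.capture(n); cv2.imwrite(f"pics/{n}0.png",c["img"][:,:,::-1]); np.savez(f"{n}0.npz",**c)
    print(n,c["fx"],c["fy"],c["cx"],c["cy"],c["origin"],c["rotation"],[k for k in c])
o=robot.get_obs();print(o)
E
```

```text
pics
top 390.60175172112827 390.60175172112827 281.9666874120722 209.44739581295366 [0.36567398 0.16275876 1.07456851] [-0.04968084  0.04579236  0.71044955 -0.70049718] ['img', 'depth', 'fx', 'fy', 'cx', 'cy', 'origin', 'rotation']
side 409.77203743570107 409.77203743570107 269.63903874579455 205.7985010231209 [-0.10071702  1.02171903  0.72974473] [-0.15209917  0.46809378  0.83562009 -0.2439121 ] ['img', 'depth', 'fx', 'fy', 'cx', 'cy', 'origin', 'rotation']
{'t': 0.1, 'joint_pos': array([-1.21400229e+00,  3.14163460e-01, -4.79573571e-02,  1.21021097e+00,
        1.02282582e-05,  1.57084485e+00]), 'dq': array([-3.13043186e-04, -2.46813125e-03,  1.38519804e-03, -2.60849510e-03,
        2.50428381e-03,  3.94167477e-06]), 'joint_efforts': array([-1.25909195e-03, -5.40768456e+01,  3.40539515e+01,  1.11688528e-02,
        5.51793192e-06, -7.90355216e-06]), 'eef_pos': array([ 0.20938665, -0.56172954,  0.23052543]), 'eef_rot': array([ 9.84133426e-01,  1.77428327e-01, -1.31220886e-04, -7.56450396e-04]), 'force': array([0.34609272, 0.07151542, 0.0114338 ]), 'moment': array([-0.04580242,  0.02036509,  0.030553  ]), 'grip_force': 0.0, 'opening': 0.9957797074915513}
```

View pics/top0.png

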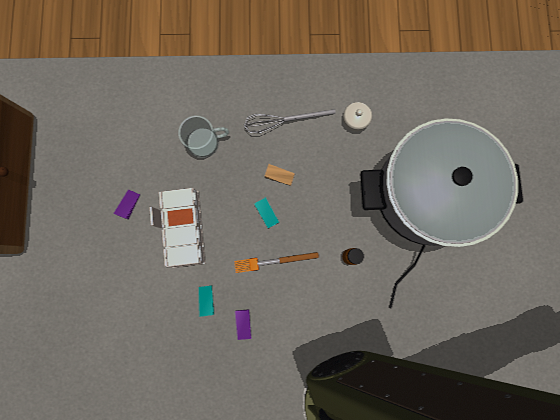

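View pics/side0.png

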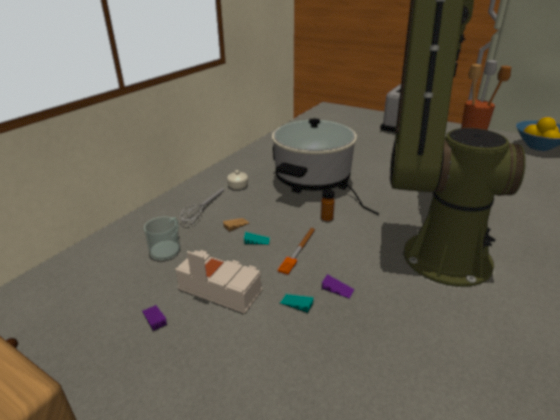

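Top view: wooden-coloured wedge at (279,175). Its lookalikes are teal at (266,212) and (206,300), and purple at (127,204) and (243,324). Only the one at (279,175) is wooden, so it is the one meant. The cooker is at about (455,182), with its open-side handle at (372,190). I'll confirm with a crop.

```bash
cat > h.py <<'E'
import numpy as np,cv2
from scipy.spatial.transform import Rotation as R
def ray(c,uv):
    uv=np.atleast_2d(uv).astype(float)
    d=np.c_[(uv[:,0]-c["cx"])/c["fx"],-(uv[:,1]-c["cy"])/c["fy"],-np.ones(len(uv))]
    return c["origin"],R.from_quat(c["rotation"]).apply(d)
def onz(c,uv,z):
    o,d=ray(c,uv); return o+d*((z-o[2])/d[:,2])[:,None]
def atdepth(c,uv):
    uv=np.atleast_2d(uv); o,d=ray(c,uv); return o+d*c["depth"][uv[:,1].astype(int),uv[:,0].astype(int)][:,None]
def proj(c,P):
    p=R.from_quat(c["rotation"]).inv().apply(np.atleast_2d(P)-c["origin"])
    return np.c_[c["cx"]-c["fx"]*p[:,0]/p[:,2],c["cy"]+c["fy"]*p[:,1]/p[:,2]]
E
python3 - <<'E'
from h import *
T=dict(np.load("top0.npz"));S=dict(np.load("side0.npz"))
v,u=np.mgrid[0:420,0:560]; 
P={n:atdepth(c,np.c_[u.ravel(),v.ravel()]).reshape(420,560,3) for n,c in(("t",T),("s",S))}
hsv=cv2.cvtColor(T["img"],cv2.COLOR_RGB2HSV)
m=((hsv[:,:,1]>90)&(hsv[:,:,0]<25)); w=np.zeros_like(m); w[155:195,255:305]=m[155:195,255:305]
q=P["t"][w]; print("n",len(q)); r=cv2.minAreaRect(np.c_[u[w],v[w]].astype(np.float32)); b=cv2.boxPoints(r);print(r,b)
print("table corners",onz(T,b,0.012)); print("z by corner",[(q[np.linalg.norm(np.c_[u[w],v[w]]-x,axis=1)<10][:,2].mean()) for x in b])
print("table z",np.median(P["t"][200:240,300:340,2]))
# lid rim circle: points with z in .2-.25 ; drum
A=P["t"]; mk=(A[:,:,2]>.19)&(u>380)&(v<260)
q=A[mk]; print("rim bbox",q.min(0),q.max(0))
(cx,cy),rr=cv2.minEnclosingCircle(q[:,:2].astype(np.float32)); print("circ",cx,cy,rr)
# knob
k=A[(A[:,:,2]>.232)&(u>380)&(v<260)]; print("knob",len(k),k.mean(0))
# handle
hm=(A[:,:,2]>.1)&(A[:,:,2]<.16)&(u>340)&(u<392)&(v>150)&(v<230); q=A[hm]; rc=cv2.minAreaRect(q[:,:2].astype(np.float32)); print("handle",len(q),q[:,2].mean(),rc,cv2.boxPoints(rc))
hm=(A[:,:,2]>.08)&(A[:,:,2]<.16)&(u>512)&(v>150)&(v<215); q=A[hm];print("h2",len(q),q.mean(0))
cr=cv2.resize(T["img"][140:250,225:405],None,fx=4,fy=4,interpolation=2)[:,:,::-1]
x=cv2.resize(S["img"][200:260,200:300],(720,432),interpolation=2)[:,:,::-1]
cv2.imwrite("pics/c1.png",cv2.resize(T["img"][145:205,240:320],(640,480),interpolation=2)[:,:,::-1])
for n,p in dict(whisk=(290,120),salt=(358,116),cup=(200,135),jar=(352,256),brushend=(318,255),brushhead=(237,266)).items():print(n,atdepth(T,p))
E
```

```text
n 374
((279.1499938964844, 174.54998779296875), (27.828041076660156, 13.597792625427246), 18.434947967529297) [[263.8     176.59999]
 [268.09998 163.7    ]
 [294.5     172.49998]
 [290.2     185.39998]]
table corners [[0.60298473 0.21682698 0.012     ]
 [0.6395514  0.20455328 0.012     ]
 [0.6133332  0.13135902 0.012     ]
 [0.57701237 0.14391537 0.012     ]]
z by corner [np.float64(0.03271911303352171), np.float64(0.020295479574248636), np.float64(0.0058578535278103975), np.float64(0.005849906177072974)]
table z -0.0004930556440132516
rim bbox [ 0.36567398 -0.36563808  0.19000713] [0.69002007 0.16275876 1.07456851]
circ 0.48569589853286743 -0.0946320965886116 0.2840987741947174
knob 479 [ 0.48136235 -0.08434412  0.54295004]
handle 1121 0.12630484067810313 ((0.5527647733688354, -0.06705276668071747), (0.07891087234020233, 0.15941254794597626), 88.83938598632812) [[ 0.47227567 -0.10488564]
 [ 0.6316555  -0.10811457]
 [ 0.6332539  -0.0292199 ]
 [ 0.47387403 -0.02599096]]
h2 175 [ 0.54597018 -0.41604479  0.12426512]
whisk [[0.76307115 0.14150226 0.01863438]]
salt [[ 0.75944723 -0.04371456  0.05055356]]
cup [[0.72819659 0.39775015 0.00423007]]
jar [[ 0.37946245 -0.00511177  0.09650513]]
brushend [[0.38480353 0.07102208 0.00050381]]
brushhead [[0.35814297 0.29135327 0.0080211 ]]
```

View pics/c1.png

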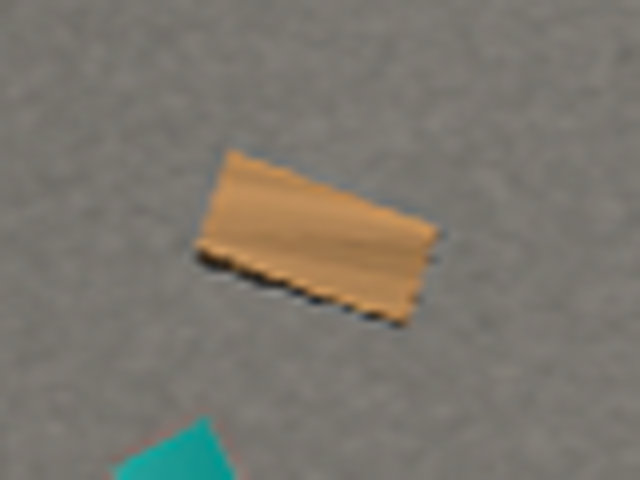

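The crop shows the wooden wedge, thick end at left (about 268,164 to 265,176) and thin end at right (about 295,174 to 291,185). Depth agrees: about 20 mm high at left, 6 mm at right. Next I fit the cooker.

```bash
python3 - <<'E'
from h import *
from scipy.optimize import least_squares
T=dict(np.load("top0.npz"));S=dict(np.load("side0.npz"))
v,u=np.mgrid[0:420,0:560]; f=np.c_[u.ravel(),v.ravel()]
A=atdepth(T,f).reshape(420,560,3); B=atdepth(S,f).reshape(420,560,3)
# wedge
pix=np.array([[268.9,163.7],[264.6,175.9],[294.7,174],[290.6,185.2]])-.5
c=np.vstack([onz(T,pix[:2],.024),onz(T,pix[2:],.004)]);print(c)
thick=c[:2].mean(0);thin=c[2:].mean(0);d=(thin-thick)[:2];print("wedge mid",(thick+thin)/2,"len",np.hypot(*d),"yaw",np.degrees(np.arctan2(d[1],d[0])),"w",np.linalg.norm(c[0]-c[1]),np.linalg.norm(c[2]-c[3]))
# cooker rim : white ring
z=A[:,:,2]; g=(z>.15)&(z<.26)&(u>380)&(v>100)&(v<260)&(T["depth"]>.3)
print("lid z hist",np.histogram(z[g],bins=11,range=(.15,.26)))
cn,_=cv2.findContours(((g)*255).astype(np.uint8),cv2.RETR_EXTERNAL,cv2.CHAIN_APPROX_NONE);k=max(cn,key=cv2.contourArea)[:,0]
q=A[k[:,1],k[:,0]]; q=q[(q[:,2]>.17)]
s=least_squares(lambda p:np.hypot(q[:,0]-p[0],q[:,1]-p[1])-p[2],[.55,-.22,.148],loss="soft_l1",f_scale=.002).x;print("rim circle",s,"zmed",np.median(q[:,2]))
kn=A[g&(z>.236)];print("knob",len(kn),kn.mean(0))
# handles top faces
for a in((345,385,150,235),(505,530,150,220)):
    h=(u>a[0])&(u<a[1])&(v>a[2])&(v<a[3])&(z>.105)&(z<.14)&(T["depth"]>.3)
    q=A[h];rc=cv2.minAreaRect(q[:,:2].astype(np.float32));print("handle",len(q),np.median(q[:,2]),rc,"mean",q.mean(0)); print(cv2.boxPoints(rc))
# side view: drum points / rim / handle
zs=B[:,:,2]; h=(S["depth"]>.3)&(zs>.05)&(zs<.18)&(u>265)&(u<365)&(v>130)&(v<195); q=B[h]; r=np.hypot(q[:,0]-s[0],q[:,1]-s[1]); d=q[abs(r-.148)<.01]
s2=least_squares(lambda p:np.hypot(d[:,0]-p[0],d[:,1]-p[1])-.148,s[:2],loss="soft_l1",f_scale=.002).x;print("side drum centre",s2,len(d))
hh=q[(r>.165)&(r<.21)&(q[:,2]>.1)];rc=cv2.minAreaRect(hh[:,:2].astype(np.float32));print("side handle",len(hh),hh[:,2].min(),hh[:,2].max(),rc);print(cv2.boxPoints(rc))
E
```

```text
[[0.63786059 0.20324069 0.024     ]
 [0.60365831 0.21536689 0.024     ]
 [0.61234788 0.13201403 0.004     ]
 [0.58059475 0.14401963 0.004     ]]
wedge mid [0.60861538 0.17366031 0.014     ] len 0.07531098421832011 yaw -108.81445849842498 w 0.0362882972519242 0.03394695729616936
lid z hist (array([  74,   15,   66, 2087, 2964, 4856, 2924,    2,  177,  135,    0]), array([0.15, 0.16, 0.17, 0.18, 0.19, 0.2 , 0.21, 0.22, 0.23, 0.24, 0.25,
       0.26]))
rim circle [ 0.54810542 -0.22667792  0.15052955] zmed 0.18301654952366686
knob 289 [ 0.54766758 -0.22598515  0.24000494]
handle 950 0.12491135309025364 ((0.5475286245346069, -0.05983103811740875), (0.06410939246416092, 0.1093912199139595), 89.29908752441406) mean [ 0.54204096 -0.05629731  0.12470135]
[[ 0.492445   -0.09121425]
 [ 0.601828   -0.09255242]
 [ 0.60261226 -0.02844783]
 [ 0.49322927 -0.02710965]]
handle 175 0.12451265466059913 ((0.5521624684333801, -0.4182932376861572), (0.020490845665335655, 0.09714598953723907), 86.68232727050781) mean [ 0.54597018 -0.41604479  0.12426512]
[[ 0.5030779  -0.42571047]
 [ 0.6000611  -0.4313325 ]
 [ 0.601247   -0.410876  ]
 [ 0.5042638  -0.40525398]]
side drum centre [ 0.55186948 -0.22971325] 2197
side handle 270 0.10083355044334086 0.1308009215734306 ((0.6200615763664246, -0.09852265566587448), (0.0865553542971611, 0.2797093689441681), 57.37568664550781)
[[ 0.47894046 -0.05957253]
 [ 0.71451825 -0.21037176]
 [ 0.76118267 -0.13747278]
 [ 0.5256049   0.01332645]]
```

```bash
python3 - <<'E'
from h import *
T=dict(np.load("top0.npz"))
g=cv2.cvtColor(T["img"],cv2.COLOR_RGB2GRAY)
print(g[165:216:2,354:392:2])
m=((g<45)*255).astype(np.uint8); m[:, :355]=0; m[:,386:]=0; m[:160]=0;m[220:]=0
v,u=np.mgrid[0:420,0:560];z=atdepth(T,np.c_[u.ravel(),v.ravel()]).reshape(420,560,3)[:,:,2]
mm=(abs(z-.125)<.006)&(u>350)&(u<388)&(v>160)&(v<218)
e=[]
for r in range(160,218):
    c=np.where(mm[r])[0]
    if len(c): e.append((c.min()-.5,r)); print(r,c.min(),c.max(),end="; ")
e=np.array(e)
x=onz(T,e,.126);
i=(e[:,1]>174)&(e[:,1]<205);p=np.polyfit(x[i,0],x[i,1],1);print("\nouter edge y=",p,"normal dir deg",90+np.degrees(np.arctan(p[0])),"x range",x[:,0].min(),x[:,0].max())
E
```

```text
[[116 118 118 114 117 114 116 116 111 118  92  62  65  68  70  39  45 134
  208]
 [115 119 118 118 117 119 116 120 118 118  58  67  69  70  50  50  38 172
  180]
 [114 111 114 116 120 123 126 129 126 100  62  54  51  46  42  50  42 215
  161]
 [116 116 114  92   2  19  20  22  24  24  26  28  29  24   4  42  70 213
  167]
 [118 114 121  61  20  40  38  37  36  35  34  34  34   4  14  39  72 216
  139]
 [118 119 124  36  20  41  37  38  36  36  36  35  34  25   5  47  73 217
  142]
 [115 117 121  63  20  40  38  38  36  37  35  35  38   7   6  52  71 217
  134]
 [116 116 121  92  17  39  38  37  40  36  36  35  37   7   6  49 105 214
  151]
 [129 122  58  43  17  39  39  37  38  37  36  36  38  10   5  51 103 212
  166]
 [ 68  66  68  52  15  40  40  39  38  38  38  37  39  10   8  50 104 213
  146]
 [ 67  69  70  52  10  39  41  39  41  38  37  37  25   9   8  51  72 213
  172]
 [ 66  66  68  58   9  40  40  42  39  40  38  38  40   7  13  50  41 215
  158]
 [ 67  67  70  54   4  39  41  41  40  40  39  38  39   9   6  51  45 184
  143]
 [ 69  68  69  65   4  22  44  41  40  41  39  
[... 1012 characters left out ...]
87 387; 163 386 386; 164 386 386; 166 385 385; 167 385 385; 170 363 384; 171 361 384; 172 360 383; 173 360 383; 174 360 383; 175 361 383; 176 360 383; 177 360 383; 178 361 382; 179 360 383; 180 361 382; 181 361 382; 182 361 382; 183 361 383; 184 361 382; 185 361 382; 186 361 382; 187 361 382; 188 361 382; 189 361 382; 190 361 382; 191 362 383; 192 361 383; 193 362 383; 194 361 383; 195 361 384; 196 362 384; 197 362 384; 198 363 384; 199 362 384; 200 362 384; 201 362 385; 202 362 385; 203 363 386; 204 362 386; 205 362 386; 206 363 387; 207 363 387; 208 363 383; 209 364 378; 
outer edge y= [ 0.02823688 -0.0432345 ] normal dir deg 91.61742441143298 x range 0.49286972852670263 0.6125412699142188
```

```bash
python3 - <<'E'
from h import *
T=dict(np.load("top0.npz"));S=dict(np.load("side0.npz"))
print("handle mid edge",onz(T,[[360.8,189.6],[360.8,170],[362.8,208.5]],.126))
c=np.array([.549,-.228,0])
for a in(90,91.6):
    e=np.array([np.cos(np.radians(a)),np.sin(np.radians(a)),0]);n=np.array([e[1],-e[0],0])
    for nm,P in dict(h=c+.198*e+[0,0,.106],hl=c+.198*e+.05*n+[0,0,.106],hr=c+.198*e-.05*n+[0,0,.106],f=c+.138*e+[0,0,.012],fl=c+.138*e+.015*n+[0,0,.012],fr=c+.138*e-.015*n+[0,0,.012],knob=c+[0,0,.243]).items(): print(a,nm,proj(S,P).round(1),proj(T,P).round(1))
im=cv2.resize(S["img"][110:210,255:375],(720,600),interpolation=2)[:,:,::-1]
im=cv2.convertScaleAbs(im,alpha=1.8,beta=20)
cv2.imwrite("pics/c2.png",im)
E
```

```text
handle mid edge [[ 0.54120345 -0.02785331  0.126     ]
 [ 0.59060804 -0.02987068  0.126     ]
 [ 0.49412965 -0.03082395  0.126     ]]
90 h [[285.2 175. ]] [[360. 188.]]
90 hl [[272.7 171.6]] [[359.2 168.6]]
90 hr [[298.  178.4]] [[360.8 207.7]]
90 f [[294.1 191.9]] [[375.2 194.1]]
90 fl [[290.5 190.9]] [[375.  188.8]]
90 fr [[297.7 193. ]] [[375.5 199.5]]
90 knob [[314.2 118.5]] [[463.5 174.7]]
91.6 h [[286.6 175.3]] [[360.1 190.2]]
91.6 hl [[273.9 172.1]] [[358.8 170.8]]
91.6 hr [[299.7 178.6]] [[361.5 209.8]]
91.6 f [[295.  192.2]] [[375.3 195.5]]
91.6 fl [[291.3 191.2]] [[374.9 190.2]]
91.6 fr [[298.7 193.2]] [[375.7 200.9]]
91.6 knob [[314.2 118.5]] [[463.5 174.7]]
```

View pics/c2.png

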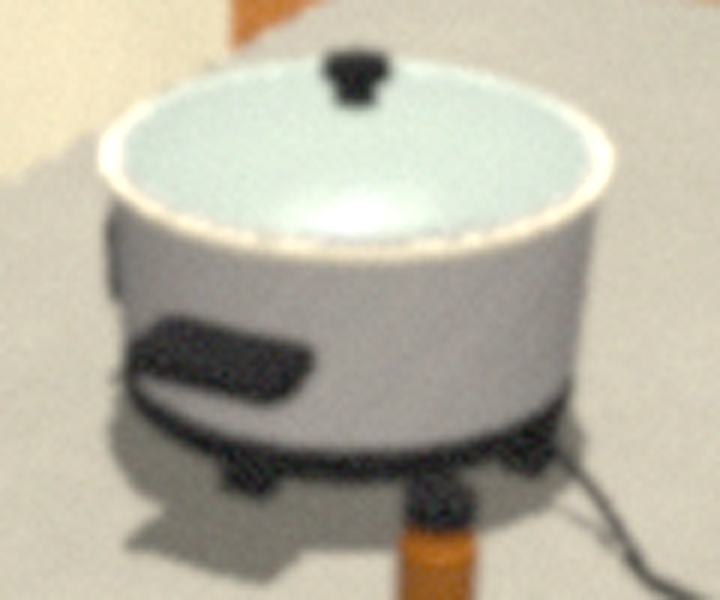

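The side crop shows the knob at about (314.5,118.5), the bare foot's bottom edge at about (296,192), and the handle's bottom edge running (277,172) to (301,177). These fit a cooker axis at (0.549,-0.228) with its +y at about 91.8°.

Next I work out the targets and the moves.

```bash
cat > g.py <<'E'
from h import *
from plant import robot
C=np.array([.549,-.228,0]); A=np.radians(91.8); E=np.array([np.cos(A),np.sin(A),0]) # outward
def rot(yaw,lean): # yaw of direction pointing to thin end (deg), lean deg
    a,l=np.radians([yaw,lean]); d=np.array([np.cos(a),np.sin(a),0])
    z=np.sin(l)*d-np.cos(l)*np.array([0,0,1]); y=np.array([-np.sin(a),np.cos(a),0]); x=np.cross(y,z)
    return R.from_matrix(np.c_[x,y,z])
def rel(p,r,p0=None,r0=None):
    o=robot.get_obs(); p0=o["eef_pos"] if p0 is None else p0; r0=R.from_quat(o["eef_rot"]) if r0 is None else r0
    s=r0.inv().apply(np.array(p)-p0)*10; t=(r0.inv()*r).as_rotvec()/np.pi
    print("turn",t.round(4),"deg",(np.linalg.norm(t)*180).round(1),"shift",s.round(4)); return s
E
python3 - <<'E'
from g import *
r0=R.from_quat(robot.get_obs()["eef_rot"]);print(r0.as_matrix().round(3))
rv=rot(-108.8,0); print(rv.as_matrix().round(3)); 
d=np.array([np.cos(np.radians(-108.8)),np.sin(np.radians(-108.8)),0])
tip=np.array([.6086,.1737,0])-d*.024+[0,0,.010]; rg=rot(-108.8,42); z=rg.as_matrix()[:,2]
tcp=tip+.003*z; pre=tcp-.12*z; print("tip",tip,"tcp",tcp,"pre",pre)
p0=robot.get_obs()["eef_pos"]
rel(pre,rv); up=p0+[0,0,.2]; rel(pre,rg,up,rv)
E
```

```text
[[ 0.937  0.349 -0.001]
 [ 0.349 -0.937  0.001]
 [ 0.    -0.002 -1.   ]]
[[ 0.322  0.947  0.   ]
 [ 0.947 -0.322 -0.   ]
 [-0.     0.    -1.   ]]
tip [0.61633438 0.19641958 0.01      ] tcp [0.61568746 0.19451929 0.00777057] pre [0.641564   0.27053113 0.09694794]
turn [-5.00e-04 -2.00e-04 -2.82e-01] deg 50.8 shift [ 6.9561 -6.2873  1.3455]
turn [ 0.     -0.2333  0.    ] deg 42.0 shift [9.2713 1.4091 3.3358]
```

```bash
python3 -m creep '[0,0,0,0,0,-0.5,0, 0,0,0,0,0,-1,0, 0,0,0,0,0,-1,0]' && python3 -m creep '[0,0,-0.06,0,0,-0.4,0, 0,0,-0.12,0,0,-0.7,0, 0,0,-0.18,0,0,-0.7,0, 0,0,-0.24,0,0,-0.7,0, 0,0,-0.282,0,0,-0.7,0.3, 0,0,-0.282,0,0,-0.7,0.3]' && python3 -m creep '[0,0,0,0.5,0.3,0,0.3, 0,0,0,1,0.7,0,0.3, 0,0,0,1,0.7,0,0.3]'
```

```text
t: 0.48
eef_pos: [0.2102, -0.564, 0.3354]
eef_rot: [0.984, 0.177, 0.001, 0.003]
force: [-0.3, 0.0, -1.0]
opening: 1.0
grip_force: 0.0
t: 1.23
eef_pos: [0.2095, -0.562, 0.4]
eef_rot: [0.814, 0.582, 0.0, -0.001]
force: [0.1, -0.4, -0.8]
opening: 0.697
grip_force: 0.0
t: 1.6
eef_pos: [0.3109, -0.4878, 0.4007]
eef_rot: [0.812, 0.583, 0.001, -0.0]
force: [-0.6, -0.8, -0.1]
opening: 0.699
grip_force: 0.0
```

```bash
python3 -m creep '[0,0,0,0.5,0.35,0,0.3, 0,0,0,1,0.7,0,0.3]' && python3 -m creep '[0,0,0,0.5,0,0,0.3, 0,0,0,1,0,0,0.3]' && python3 -m creep '[0,0,0,0.5,0,0,0.3, 0,0,0,1,0,0,0.3]' && python3 -m creep '[0,0,0,0.5,0,0,0.3, 0,0,0,1,0,0,0.3]' && python3 -m creep '[0,0,0,0.5,0,0,0.3, 0,0,0,1,0,0,0.3]' && python3 -m creep '[0,0,0,0.5,0,0,0.3, 0,0,0,1,0,0,0.3]'&& python3 -m creep '[0,0,0,0.5,0,0,0.3, 0,0,0,1,0,0,0.3, 0,0,0,1,0,0,0.3]'
```

```text
t: 1.85
eef_pos: [0.4067, -0.4179, 0.4007]
eef_rot: [0.814, 0.58, -0.0, -0.0]
force: [0.5, 0.0, -0.1]
opening: 0.699
grip_force: 0.0
t: 2.1
eef_pos: [0.4389, -0.3225, 0.4003]
eef_rot: [0.814, 0.581, -0.0, -0.001]
force: [-0.1, 0.1, 0.4]
opening: 0.703
grip_force: 0.0
t: 2.35
eef_pos: [0.4709, -0.2279, 0.4008]
eef_rot: [0.814, 0.581, -0.0, -0.0]
force: [0.7, 0.5, -0.4]
opening: 0.7
grip_force: 0.0
t: 2.6
eef_pos: [0.5032, -0.1333, 0.4008]
eef_rot: [0.814, 0.581, -0.0, -0.0]
force: [0.4, -0.6, 0.4]
opening: 0.7
grip_force: 0.0
t: 2.85
eef_pos: [0.5356, -0.0386, 0.4008]
eef_rot: [0.814, 0.581, -0.0, 0.0]
force: [0.5, -0.1, -0.7]
opening: 0.696
grip_force: 0.0
t: 3.1
eef_pos: [0.568, 0.056, 0.4008]
eef_rot: [0.814, 0.581, -0.0, 0.0]
force: [0.1, -0.8, 0.8]
opening: 0.699
grip_force: 0.0
t: 3.48
eef_pos: [0.6005, 0.1522, 0.3993]
eef_rot: [0.813, 0.583, -0.001, -0.001]
force: [-0.2, -1.1, -0.3]
opening: 0.701
grip_force: 0.0
```

```bash
python3 - <<'E'
from g import *
rg=rot(-108.8,42); z=rg.as_matrix()[:,2]; tcp=np.array([.6157,.1945,.0078])
rel(tcp-.16*z,rg); rel(tcp-.12*z,rg);print(robot.get_obs()["joint_pos"])
E
```

```text
turn [-0.0004 -0.233   0.0006] deg 41.9 shift [1.5223 0.0148 2.7247]
turn [-0.0004 -0.233   0.0006] deg 41.9 shift [1.2549 0.015  3.0222]
[2.48132658e-01 3.58005769e-01 3.92807530e-01 1.60775592e+00
 2.43211756e-04 2.14567319e+00]
```

```bash
python3 -m creep '[0,0,0,0.4,0,0.4,0.3, 0,0,0,0.8,0,0.8,0.3, 0,0,0,1,0,1,0.3, 0,0,0,1,0,1,0.3]' && python3 -m creep '[0,-0.06,0,0.15,0,0.15,0.3, 0,-0.12,0,0.3,0,0.3,0.3, 0,-0.18,0,0.4,0,0.5,0.3, 0,-0.233,0,0.5,0,0.7,0.3, 0,-0.233,0,0.5,0,0.7,0.3, 0,-0.233,0,0.5,0,0.7,0.3]'
python3 - <<'E'
from g import *
rg=rot(-108.8,42); z=rg.as_matrix()[:,2]; tcp=np.array([.6157,.1945,.0078])
rel(tcp-.05*z,rg); rel(tcp,rg);print(robot.get_obs()["joint_pos"])
T=robot.capture("top"); cv2.imwrite("pics/t2.png",T["img"][:,:,::-1])
E
```

```text
t: 3.98
eef_pos: [0.6314, 0.244, 0.2993]
eef_rot: [0.813, 0.582, -0.002, -0.0]
force: [0.5, -0.2, 1.0]
opening: 0.699
grip_force: 0.0
t: 4.72
eef_pos: [0.6552, 0.2791, 0.1949]
eef_rot: [0.764, 0.555, -0.256, 0.206]
force: [-2.0, -1.6, 5.8]
opening: 0.696
grip_force: 0.0
turn [ 0.0125 -0.0204 -0.    ] deg 4.3 shift [ 0.4641 -0.1616  1.5392]
turn [ 0.0125 -0.0204 -0.    ] deg 4.3 shift [ 0.4321 -0.1813  2.0378]
[ 0.59260019  1.20200348  1.24965203  2.15803212 -0.41841033  2.59398992]
```

View pics/t2.png

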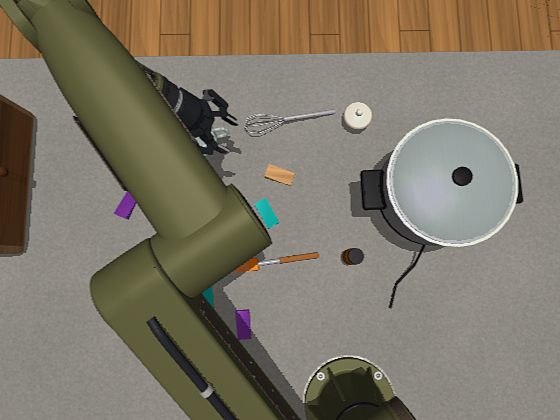

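The arm blocks part of the top view. The fingers show at about (220,120) and the wooden wedge is untouched at (279,174). Joints 3 and 4 are at their limits at this height and should ease lower down, so I descend part way and check.

```bash
python3 -m creep '[0,-0.01,0,0.2,-0.05,0.2,0.3, 0.01,-0.02,0,0.4,-0.1,0.5,0.3, 0.0125,-0.0204,0,0.49,-0.14,0.8,0.3, 0.0125,-0.0204,0,0.49,-0.14,1,0.3, 0.0125,-0.0204,0,0.49,-0.14,1,0.3]'
python3 - <<'E'
from g import *
rg=rot(-108.8,42); z=rg.as_matrix()[:,2]; tcp=np.array([.6157,.1945,.0078])
rel(tcp-.05*z,rg); rel(tcp,rg);print(robot.get_obs()["joint_pos"])
E
```

```text
t: 5.4
eef_pos: [0.6398, 0.2609, 0.093]
eef_rot: [0.761, 0.543, -0.286, 0.208]
force: [0.1, 0.1, 0.9]
opening: 0.702
grip_force: 0.0
turn [ 0.0012 -0.0029 -0.0017] deg 0.6 shift [ 0.0394 -0.0162  0.6062]
turn [ 0.0012 -0.0029 -0.0017] deg 0.6 shift [ 0.0349 -0.0181  1.1062]
[ 0.58410513  1.17092401  0.9185752   1.92653103 -0.42064014  2.62078907]
```

```bash
python3 -m creep '[0,-0.003,0,0.04,-0.018,0.4,0.3, 0,-0.003,0,0.04,-0.018,0.7,0.3, 0,-0.003,0,0.035,-0.018,0.9,0.3, 0,-0.003,0,0.035,-0.018,1,0.3, 0,-0.003,0,0.035,-0.018,1,0.3]'
python3 - <<'E'
from g import *
rg=rot(-108.8,42); z=rg.as_matrix()[:,2]; tcp=np.array([.6157,.1945,.0078])
rel(tcp,rg)
S=robot.capture("side"); cv2.imwrite("pics/s3.png",cv2.resize(S["img"][150:280,150:320],(765,585),interpolation=2)[:,:,::-1])
T=robot.capture("top"); hsv=cv2.cvtColor(T["img"],cv2.COLOR_RGB2HSV); m=(hsv[:,:,1]>90)&(hsv[:,:,0]<25); print(m[155:195,255:305].sum())
E
```

```text
t: 6.02
eef_pos: [0.6172, 0.2019, 0.0122]
eef_rot: [0.759, 0.542, -0.292, 0.211]
force: [-0.7, -0.3, -0.6]
opening: 0.704
grip_force: 0.0
turn [ 0.0009  0.0012 -0.0008] deg 0.3 shift [-0.0264  0.0096  0.0827]
374
```

View pics/s3.png

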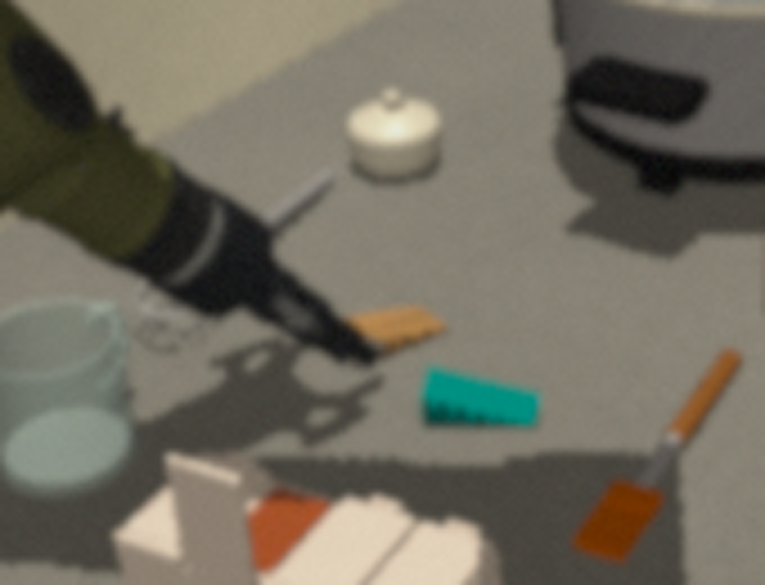

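The side crop shows the fingers straddling the wooden wedge's thick half at about (370,345). The teal lookalike, brush, caddy and cup are clear. I lower the last 7 mm and grip.

```bash
python3 -m creep '[0,0,0,-0.02,0.01,0.04,0.3, 0,0,0,-0.025,0.01,0.07,0.3, 0,0,0,-0.025,0.01,0.07,0.6, 0,0,0,-0.025,0.01,0.07,0.8, 0,0,0,-0.025,0.01,0.07,0.8, 0,0,0,-0.025,0.01,0.07,0.8]'
```

```text
t: 6.88
eef_pos: [0.6142, 0.1947, 0.0059]
eef_rot: [0.758, 0.543, -0.294, 0.211]
force: [-0.4, 1.8, 1.8]
opening: 0.409
grip_force: 60.0
```

```bash
python3 -m creep '[0,0,0,-0.1,0,-0.11,0.8, 0,0,0,-0.2,0,-0.22,0.8, 0,0,0,-0.2,0,-0.22,0.8]'
python3 - <<'E'
from g import *
o=robot.get_obs(); 
T=robot.capture("top");S=robot.capture("side"); hsv=cv2.cvtColor(T["img"],cv2.COLOR_RGB2HSV); m=(hsv[:,:,1]>90)&(hsv[:,:,0]<25); m[:150]=0;m[200:]=0;m[:,:240]=0;m[:,310:]=0
print(m.sum(), np.argwhere(m).min(0),np.argwhere(m).max(0),o["opening"])
cv2.imwrite("pics/h4.png",np.vstack([cv2.resize(c["img"][a:a+50,b:b+100],(600,300),interpolation=2) for c,a,b in((T,145,230),(S,195,180))])[:,:,::-1])
E
```

```text
t: 7.25
eef_pos: [0.6153, 0.1951, 0.0377]
eef_rot: [0.758, 0.543, -0.293, 0.211]
force: [-1.0, 0.5, -0.2]
opening: 0.407
grip_force: 59.7
389 [160 264] [182 294] 0.40678940738186636
```

View pics/h4.png

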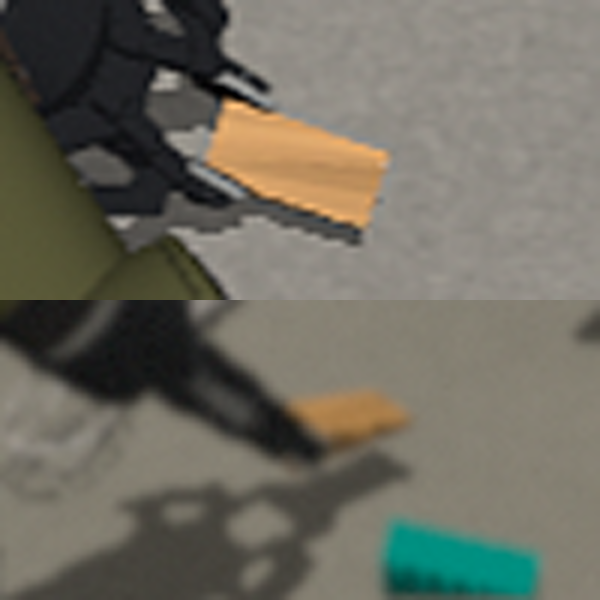

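The wedge is held level between the pads. In the top crop its thin end runs (388,155) to (362,228), full-image (294.7,170.8) to (290.3,183). Now the insertion pose.

```bash
python3 - <<'E'
from g import *
T=dict(np.load("top0.npz")); o=robot.get_obs(); p=o["eef_pos"]; r=R.from_quat(o["eef_rot"]); h=p[2]-.0059
th=onz(T,np.array([[268,161.3],[264.5,171.7]])-.5,.024+h); tn=onz(T,np.array([[294.7,170.8],[290.3,183]])-.5,.004+h)
a,b=th.mean(0),tn.mean(0); d=(b-a)[:2]; print("len",np.hypot(*d),"yaw",np.degrees(np.arctan2(d[1],d[0])),"nose",b,"thick",a)
m=r.as_matrix(); zx=m[:2,2]/np.linalg.norm(m[:2,2]); yaw=np.degrees(np.arctan2(zx[1],zx[0])); print("tool yaw",yaw,"lean",np.degrees(np.arccos(-m[2,2])))
nose=(a+b)[:2]/2+zx*.038; off=nose-p[:2]; along=off@zx; lat=off@np.array([-zx[1],zx[0]]); print("nose from tcp: along",along,"lat",lat)
D=-E; rt=rot(np.degrees(np.arctan2(D[1],D[0])),np.degrees(np.arccos(-m[2,2])))
ft=C+E*.138
for ins,z in((-.05,.012),(.010,.0095),(.010,.0059)):
    t=ft+D*ins-D*along; t[2]=z; print(ins,z,"tcp",t); rel(t,rt)
    if ins<0:
        tp=t.copy()
    else: rel(t,rt,tp,rt)
E
```

```text
len 0.07456992810944155 yaw -109.60748795173494 nose [0.59747136 0.13899063 0.0341439 ] thick [0.62249514 0.20923652 0.0541439 ]
tool yaw -108.69243802648805 lean 42.38403130455612
nose from tcp: along 0.05901105046361321 lat 0.0024179451156944058
-0.05 0.012 tcp [0.5412412  0.01888917 0.012     ]
turn [-0.0767  0.0001 -0.0847] deg 20.6 shift [-1.2422 -0.1271  1.4589]
0.01 0.0095 tcp [ 0.54312584 -0.04108123  0.0095    ]
turn [-0.0767  0.0001 -0.0847] deg 20.6 shift [-1.6401  0.0837  1.8562]
turn [0. 0. 0.] deg 0.0 shift [-0.4263  0.      0.4229]
0.01 0.0059 tcp [ 0.54312584 -0.04108123  0.0059    ]
turn [-0.0767  0.0001 -0.0847] deg 20.6 shift [-1.6158  0.0836  1.8828]
turn [0. 0. 0.] deg 0.0 shift [-0.4021  0.      0.4495]
```

```bash
python3 -m creep '[-0.025,0,-0.028,-0.2,-0.02,0.2,0.8, -0.05,0,-0.056,-0.4,-0.04,0.45,0.8, -0.0767,0,-0.0847,-0.65,-0.065,0.7,0.8, -0.0767,0,-0.0847,-0.65,-0.065,0.7,0.8, -0.0767,0,-0.0847,-0.65,-0.065,0.7,0.8]'
python3 - <<'E'
from g import *
rt=rot(-88.2,42.4); rel([.5392,.0189,.012],rt); rel([.541,-.0411,.0095],rt); print(robot.get_obs()["joint_pos"])
E
```

```text
t: 7.98
eef_pos: [0.5778, 0.1068, 0.0282]
eef_rot: [0.649, 0.669, -0.252, 0.26]
force: [1.1, 0.1, 0.0]
opening: 0.408
grip_force: 59.8
turn [-0.0002  0.     -0.0001] deg 0.1 shift [-0.5311 -0.4125  0.7042]
turn [-0.0002  0.     -0.0001] deg 0.1 shift [-0.9575 -0.4128  1.1275]
[ 0.52387507  0.75102106 -0.06837691  1.1598073  -0.63591541  2.20012476]
```

```bash
python3 -m creep '[0,0,0,-0.25,-0.2,0.35,0.8, 0,0,0,-0.45,-0.41,0.6,0.8, 0,0,0,-0.53,-0.41,0.7,0.8, 0,0,0,-0.53,-0.41,0.7,0.8]'
python3 - <<'E'
from g import *
rt=rot(-88.2,42.4); rel([.541,-.0411,.0095],rt); rel([.541,-.0411,.0062],rt)
T=robot.capture("top");S=robot.capture("side"); 
cv2.imwrite("pics/h5.png",np.vstack([cv2.resize(c["img"][a:a+50,b:b+100],(600,300),interpolation=2) for c,a,b in((T,165,300),(S,165,230))])[:,:,::-1])
E
```

```text
t: 8.48
eef_pos: [0.5411, 0.0194, 0.0122]
eef_rot: [0.649, 0.669, -0.251, 0.26]
force: [0.4, 0.6, 0.6]
opening: 0.404
grip_force: 59.8
turn [-0.     -0.0001 -0.0006] deg 0.1 shift [-0.429  -0.0194  0.4274]
turn [-0.     -0.0001 -0.0006] deg 0.1 shift [-0.4068 -0.0194  0.4518]
```

View pics/h5.png

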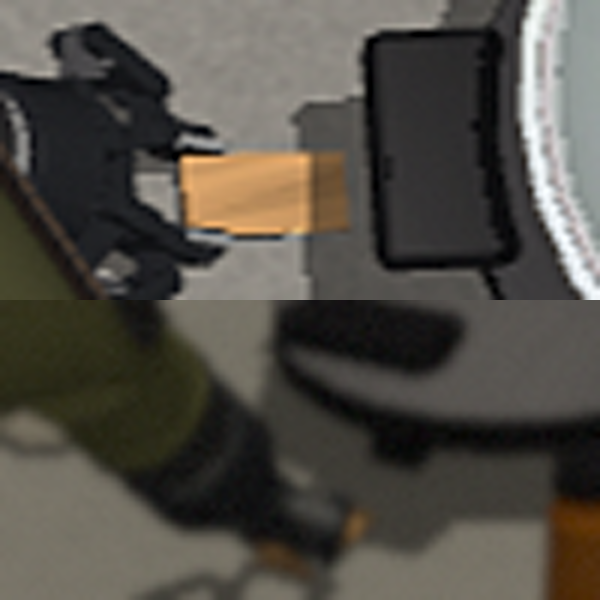

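The top crop shows the wedge lined up with the handle, its nose at about column 357.8, rows 190.5–203.3. The side crop shows the nose corner near (291,201) and the foot near (297,191). I check the sideways alignment of nose and foot within the same views.

```bash
python3 - <<'E'
from g import *
T=robot.capture("top");S=robot.capture("side");S0=dict(np.load("side0.npz"))
p=robot.get_obs()["eef_pos"]; dz=p[2]-.0059
# side foot mask rows
g0=cv2.cvtColor(S0["img"],cv2.COLOR_RGB2GRAY)
print("foot gray");print(g0[184:196,286:306])
h=cv2.cvtColor(S["img"],cv2.COLOR_RGB2HSV).astype(int); m=(h[:,:,1]>90)&(h[:,:,0]<22); m[:195]=0;m[212:]=0;m[:,:283]=0;m[:,300:]=0
print("nose side px",np.argwhere(m).tolist())
D=-E; n=np.array([p[0]-.0+.059*D[0],p[1]+.059*D[1],0]); q=np.array([1,.03,0])
for s in(-.018,.018):
  for z in(0,.004): print("pred nose side",s,z,proj(S,n+q*s+[0,0,z+dz]),"top",proj(T,n+q*s+[0,0,z+dz]))
for x in(.545,.540): print("pred foot",[proj(S,[x+s,-.090,.012]).round(1).tolist() for s in(-.015,0,.015)])
h=cv2.cvtColor(T["img"],cv2.COLOR_RGB2HSV).astype(int); m=(h[:,:,1]>70)&(h[:,:,0]<25); m[:180]=0;m[212:]=0;m[:,:325]=0;m[:,365:]=0
for c in (340,345,350,354,356,358): r=np.where(m[:,c])[0]; print(c,r.min() if len(r) else None,r.max() if len(r) else None)
E
```

```text
foot gray
[[26 20 10  5  8 10  5  9 12 16 19 20 24 26 31 38 44 47 51 49]
 [40 34 27 16 15  8  8  3 14  5 11 11 15 18 17 22 23 23 27 29]
 [52 45 41 36 29 18 17  1  9 10  8 11 13 11  7 10  4 12 11 14]
 [53 50 49 46 38 27 19 13  9  7 12  3 12 11  8 11 11  7  6  6]
 [53 54 51 52 44 33 19 13 13  6  8 13  5 12  9  3  9 14  6 11]
 [54 51 53 50 47 36 20  9  2 11  3 10 11  9 11 14 21 21 23 17]
 [54 52 52 52 47 37 25 14  7  6 10  9 11  5 16 26 38 40 41 35]
 [53 53 51 55 48 39 28 23 21 12 12 12  4 15 21 33 42 49 48 47]
 [53 54 54 53 51 47 44 38 35 31 24 20 20 26 33 42 50 52 53 50]
 [55 53 53 52 54 51 51 46 46 43 40 38 34 39 43 48 51 54 53 52]
 [53 52 51 55 53 55 54 53 54 52 49 48 44 47 51 51 53 50 52 52]
 [53 52 51 53 54 55 54 51 53 55 52 54 52 53 52 53 53 54 53 54]]
nose side px [[200, 288], [200, 289], [200, 290], [201, 288], [201, 289], [201, 290], [201, 291], [202, 287], [202, 288], [202, 289], [202, 290], [202, 291], [203, 287], [203, 288], [203, 289], [203, 290], [204, 287], [204, 288], [204, 289], [205, 287]]
pred nose side -0.018 0 [[292.75132649 201.25092482]] top [[356.77382464 203.54367054]]
pred nose side -0.018 0.004 [[292.7550439  200.25839202]] top [[357.04023349 203.32621398]]
pred nose side 0.018 0 [[283.78024071 198.72669744]] top [[355.8722772  190.72333682]]
pred nose side 0.018 0.004 [[283.77107332 197.74199373]] top [[356.13417986 190.45981068]]
pred foot [[[298.7, 193.2]], [[295.0, 192.2]], [[291.4, 191.2]]]
pred foot [[[299.9, 193.6]], [[296.2, 192.5]], [[292.6, 191.5]]]
340 190 203
345 190 203
350 190 203
354 190 203
356 190 202
358 None None
```

```bash
python3 -m creep '[0,0,0,-0.1,-0.005,0.1,0.8, 0,0,0,-0.2,-0.01,0.2,0.8, 0,0,0,-0.28,-0.012,0.28,0.8, 0,0,0,-0.35,-0.012,0.35,0.8, 0,0,0,-0.42,-0.012,0.42,0.8, 0,0,0,-0.42,-0.012,0.42,0.8]'
python3 - <<'E'
from g import *
rt=rot(-88.2,42.4); p=robot.get_obs()["eef_pos"]; rel([p[0],p[1],.0062],rt)
T=robot.capture("top");S=robot.capture("side"); 
cv2.imwrite("pics/h6.png",np.vstack([cv2.resize(c["img"][a:a+50,b:b+100],(600,300),interpolation=2) for c,a,b in((T,165,300),(S,165,230))])[:,:,::-1])
E
```

```text
t: 9.43
eef_pos: [0.5395, -0.0412, 0.0093]
eef_rot: [0.649, 0.669, -0.252, 0.259]
force: [0.2, -0.6, -0.3]
opening: 0.402
grip_force: 59.8
turn [-0.0005  0.0002 -0.    ] deg 0.1 shift [0.021  0.     0.0229]
```

View pics/h6.png

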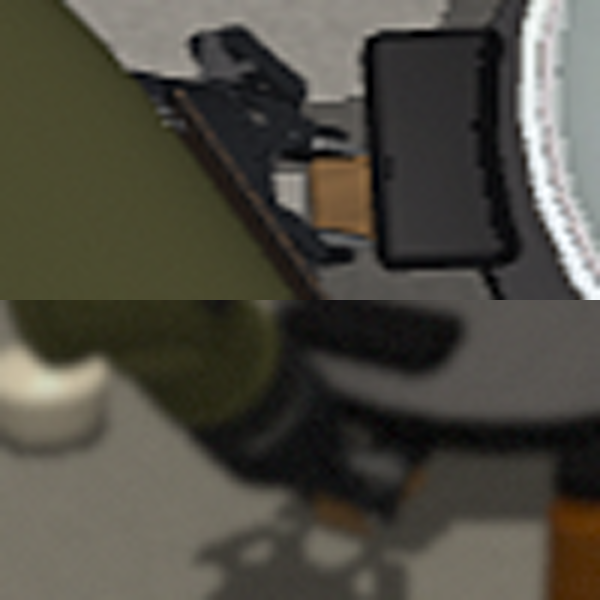

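The nose is under the foot without contact. The wedge sits about 2–3 mm to the −x side (top crop rows 157–235, centre about 197.6 in the image). I correct that, lower it and release.

```bash
python3 -m creep '[0,0,0,0.01,0.02,0.012,0.8, 0,0,0,0.021,0.025,0.023,0.8, 0,0,0,0.021,0.025,0.023,0.8, 0,0,0,0.021,0.025,0.023,0.5, 0,0,0,0.021,0.025,0.023,0.35, 0,0,0,0.021,0.025,0.023,0.3, 0,0,0,0.021,0.025,0.023,0.3]'
```

```text
t: 10.4
eef_pos: [0.5423, -0.0403, 0.0062]
eef_rot: [0.649, 0.67, -0.252, 0.26]
force: [-0.2, 0.5, -0.4]
opening: 0.705
grip_force: 0.0
```

```bash
python3 -m creep '[0,0,0,0,0,-0.2,0.3, 0,0,0,0,0,-0.6,0.3, 0,0,0,0,0,-1,0.3, 0,0,0,0,0,-1,0.3]' && python3 -m creep '[0,0,0,0,0,-0.5,1, 0,0,0,0,0,-0.8,1, 0,0,0,0,0,-0.8,1, 0,0,0,0,0,-0.8,1]'
python3 - <<'E'
from g import *
T=robot.capture("top");S=robot.capture("side"); 
h=cv2.cvtColor(T["img"],cv2.COLOR_RGB2HSV).astype(int); m=(h[:,:,1]>70)&(h[:,:,0]<25); m[:180]=0;m[212:]=0;m[:,:325]=0;m[:,365:]=0
q=np.argwhere(m); print(q.min(0),q.max(0))
for c in range(345,364,3): r=np.where(m[:,c])[0]; print(c,r.min() if len(r) else None,r.max() if len(r) else None,end="; ")
print("thick end pred",onz(T,[[q[:,1].min()-.5,197]],.024))
cv2.imwrite("pics/h7.png",np.vstack([cv2.resize(c["img"][a:a+50,b:b+100],(600,300),interpolation=2) for c,a,b in((T,165,300),(S,165,230))])[:,:,::-1])
E
```

```text
t: 10.9
eef_pos: [0.5422, 0.0293, 0.0818]
eef_rot: [0.649, 0.67, -0.25, 0.261]
force: [-0.7, -0.5, -0.4]
opening: 0.701
grip_force: 0.0
t: 11.4
eef_pos: [0.5379, 0.0799, 0.1376]
eef_rot: [0.648, 0.669, -0.253, 0.259]
force: [-0.2, -0.8, -0.6]
opening: -0.003
grip_force: 0.0
[190 351] [204 362]
345 None None; 348 None None; 351 190 203; 354 190 204; 357 190 203; 360 190 203; 363 None None; thick end pred [[ 0.54002771 -0.01950583  0.024     ]]
```

View pics/h7.png

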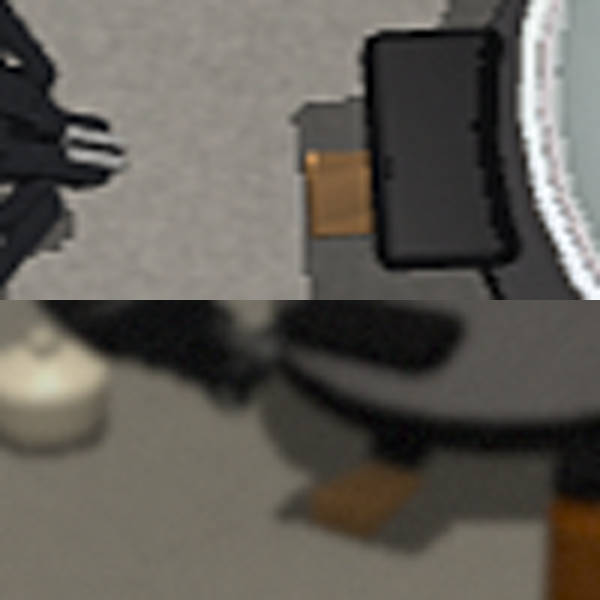

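The wedge lies free and flat, its nose under the foot. In the top crop the thick end is at column 305 (350.8 full-image), rows 150–235; in the side crop it enters right below the foot at about (400,455). Next I tap with the shut fingers.

```bash
python3 - <<'E'
from g import *
rt=rot(-88.2,42.4); rel([.5412,.030,.030],rt); rel([.5412,.004,.0098],rt); print(rt.inv().apply([.0003,-.01,0])*10)
E
```

```text
turn [-0.001   0.0006  0.0004] deg 0.2 shift [0.361  0.0236 1.1298]
turn [-0.001   0.0006  0.0004] deg 0.2 shift [0.3059 0.0164 1.4543]
[-0.07387868 -0.00014256  0.06746051]
```

```bash
python3 -m creep '[0,0,0,0.2,0.02,0.5,1, 0,0,0,0.36,0.02,0.9,1, 0,0,0,0.36,0.02,1,1, 0,0,0,0.36,0.02,1,1]' && python3 -m creep '[0,0,0,-0.02,0,0.15,1, 0,0,0,-0.05,0,0.3,1, 0,0,0,-0.055,0,0.45,1, 0,0,0,-0.055,0,0.45,1]'
```

```text
t: 12.0
eef_pos: [0.5413, 0.0393, 0.0411]
eef_rot: [0.649, 0.669, -0.253, 0.259]
force: [0.6, 0.1, 0.1]
opening: -0.001
grip_force: 0.0
t: 12.5
eef_pos: [0.5433, 0.0059, 0.0125]
eef_rot: [0.649, 0.669, -0.252, 0.26]
force: [-0.4, 0.4, 0.1]
opening: 0.002
grip_force: 0.0
```

```bash
python3 -m creep '[0,0,0,0.02,-0.01,0.022,1, 0,0,0,-0.054,-0.01,0.09,1, 0,0,0,-0.128,-0.01,0.157,1, 0,0,0,-0.165,-0.01,0.19,1, 0,0,0,-0.187,-0.01,0.21,1, 0,0,0,-0.187,-0.01,0.21,1]'
python3 - <<'E'
from g import *
for _ in range(3):
  S=robot.capture("side");o=robot.get_obs(); print(o["eef_pos"],o["force"])
cv2.imwrite("pics/h8.png",cv2.resize(S["img"][165:215,230:330],(800,400),interpolation=2)[:,:,::-1])
E
```

```text
t: 13.25
eef_pos: [0.5426, -0.0224, 0.0086]
eef_rot: [0.649, 0.669, -0.252, 0.259]
force: [0.8, 0.5, 0.7]
opening: 0.001
grip_force: 0.0
[ 0.54266312 -0.02221696  0.00855715] [-0.04399772  0.74444089 -0.39497236]
[ 0.54269818 -0.0220874   0.0085261 ] [ 0.00917327 -0.25913925 -0.46543783]
[ 0.54270264 -0.02200496  0.00848793] [-0.24954208  0.00575924 -0.6343229 ]
```

View pics/h8.png

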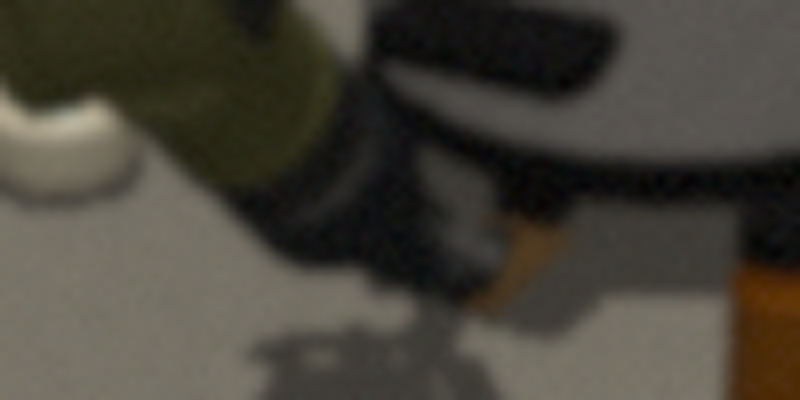

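The side crop shows the fingertips right behind the wedge's thick end at about (490,255), with the wedge still straight under the foot. I push on in small steps and watch the force.

```bash
python3 -m creep '[0,0,0,-0.03,0,0.027,1, 0,0,0,-0.059,0,0.054,1, 0,0,0,-0.074,0,0.067,1, 0,0,0,-0.074,0,0.067,1]'; python3 -m creep '[0,0,0,-0.015,0,0.013,1, 0,0,0,-0.015,0,0.013,1]';python3 -m creep '[0,0,0,-0.015,0,0.013,1, 0,0,0,-0.015,0,0.013,1]'
```

```text
t: 13.9
eef_pos: [0.5429, -0.0324, 0.0086]
eef_rot: [0.649, 0.669, -0.252, 0.26]
force: [-0.6, 0.2, -0.2]
opening: -0.001
grip_force: 0.0
t: 14.15
eef_pos: [0.5431, -0.0342, 0.0087]
eef_rot: [0.649, 0.67, -0.252, 0.26]
force: [-0.3, 0.0, -0.3]
opening: 0.002
grip_force: 0.0
t: 14.4
eef_pos: [0.5431, -0.0362, 0.0087]
eef_rot: [0.649, 0.67, -0.252, 0.26]
force: [0.3, -0.7, -0.3]
opening: 0.001
grip_force: 0.0
```

```bash
for i in 1; do python3 -m creep '[0,0,0,-0.015,0,0.013,1, 0,0,0,-0.015,0,0.013,1]';python3 -m creep '[0,0,0,-0.015,0,0.013,1, 0,0,0,-0.015,0,0.013,1]'; done | egrep 'pos|force: \['; python3 - <<'E'
from g import *
T=robot.capture("top");h=cv2.cvtColor(T["img"],cv2.COLOR_RGB2HSV).astype(int); m=(h[:,:,1]>70)&(h[:,:,0]<25); m[:180]=0;m[212:]=0;m[:,:325]=0;m[:,365:]=0
q=np.argwhere(m); print(len(q),q.min(0) if len(q) else 0); print(robot.get_obs()["force"])
E
```

```text
eef_pos: [0.5431, -0.0382, 0.0088]
force: [0.8, -0.2, 1.2]
eef_pos: [0.5434, -0.0395, 0.0087]
force: [-0.8, 3.9, 0.2]
133 [183 329]
[-0.09457637  3.71331496  1.3229958 ]
```

```bash
python3 -m creep '[0,0,0,-0.011,0,0.01,1, 0,0,0,-0.011,0,0.01,1]'| egrep 'pos|force: \['; python3 -m creep '[0,0,0,-0.011,0,0.01,1, 0,0,0,-0.011,0,0.01,1]'| egrep 'pos|force: \['
```

```text
eef_pos: [0.5437, -0.04, 0.0087]
force: [-1.9, 10.4, 4.2]
eef_pos: [0.544, -0.0403, 0.0087]
force: [-3.3, 15.9, 7.0]
```

Jammed: the force climbed to 16 N over the last 0.3 mm. I back straight off, then look.

```bash
python3 -m creep '[0,0,0,0.05,0,-0.045,1, 0,0,0,0.15,0,-0.135,1, 0,0,0,0.15,0,-0.135,1]'| egrep 'pos|force: \['; python3 -m creep '[0,0,0,0,0,-0.5,1, 0,0,0,0,0,-1,1, 0,0,0,0,0,-1,1]'| egrep 'pos|force: \['; python3 -m creep '[0,0,0,0,0,-0.5,1, 0,0,0,0,0,-0.6,1, 0,0,0,0,0,-0.6,1, 0,0,0,0,0,-0.6,1]'| egrep 'pos|force: \['
python3 - <<'E'
from g import *
T=robot.capture("top");S=robot.capture("side"); 
h=cv2.cvtColor(T["img"],cv2.COLOR_RGB2HSV).astype(int); m=(h[:,:,1]>70)&(h[:,:,0]<25); m[:180]=0;m[212:]=0;m[:,:325]=0;m[:,365:]=0
q=np.argwhere(m); print(len(q),(q.min(0),q.max(0)) if len(q) else 0)
cv2.imwrite("pics/h9.png",np.vstack([cv2.resize(T["img"],(400,300)),cv2.resize(S["img"][165:215,230:297],(400,300),interpolation=2)])[:,:,::-1])
a=cv2.resize(T["img"],(560,300)); b=cv2.resize(S["img"][165:215,237:330],(560,300),interpolation=2); cv2.imwrite("pics/h9.png",np.vstack([a,b])[:,:,::-1])
E
```

```text
eef_pos: [0.5429, -0.0221, 0.0085]
force: [-0.6, 0.2, -0.2]
eef_pos: [0.543, 0.0471, 0.0847]
force: [-0.9, 0.3, 0.1]
eef_pos: [0.5386, 0.0837, 0.1254]
force: [-0.6, -0.0, -0.5]
46 (array([190, 359]), array([203, 362]))
```

View pics/h9.png

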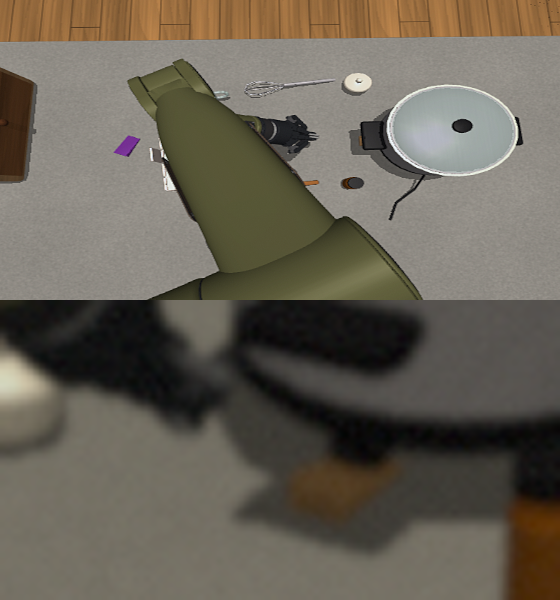

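The wedge sits flat and straight under the foot. Its thick end moved from column 351 to 359, about 21 mm, which matches going from about 1 cm in to the 31 mm jam. The other things are in place and the robot is clear, so I hand in.

```bash
python3 -c "
from plant import robot
print(robot.sign_off())"
```

```text
the job is handed in; nothing more can be done
None
```

The wooden wedge was started about 1 cm under the bare foot, released, then pushed in with the shut fingers until it jammed (16 N at the stop); it lies flat and straight, nothing else looked disturbed, and the job is handed in.

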